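Surface temperature check on a heated bread shelf

ROBOT

A 6-joint arm with a two-finger parallel gripper is mounted at the origin on the work surface. World frame = base frame: x ahead of the robot, y to its left, z up, the work surface at z = 0. Lengths are in m, angles in degrees, forces in N, time in s.
With the tool pointing down it reaches from about 0.3 to 0.75 m from the base axis. Payload 8.5 kg.
Tool frame: the origin (TCP) lies midway between the tips of the shut fingers; the grasp point (between the pads) lies 19 mm behind it (env.grip_depth is the distance from the TCP to the grasp point, in m); x points along the fingers, y is the direction in which the jaws open and shut, and the axes are right-handed (so a half turn about x gives the same grasp; the last joint's range is limited). The gripper opens to 85 mm and grips with 20 to 120 N. Pads are 22 mm wide; open, the fingers measure 114 mm over their backs; the gripper's body (76 mm by 85 mm) begins 54 mm behind the grasp point. The pads swing forward as they close: fully open they stand 13 mm farther back than shut.
Start: joints at [57.107, 21.807, 74.336, -0, 83.858, -12.336], TCP at [0.193, 0.515, 0.231] pointing down, gripper open.
Joint ranges: [-178.18, 178.18], [-50.72, 133.34], [12.68, 142.11], [-81.47, 261.47], [9.98, 163.14], [-165.26, 165.26]. Speed limits (degrees/s): [136.94, 136.94, 180, 180, 180, 180].

INTERFACE

Orientations are given as a 3x3 rotation matrix whose columns are the frame's x, y, z axes.
In Python, from rig import env gives the robot as it stands.
- The arm moves only by the tool play_rows, never from a script. Its arguments are lists of equal length, an entry for each row: "travel": the shift along the world's x, y, z in cm, a list of three; "rotation": the turn, a rotation vector about the world's x, y, z in rad, a list of three; "claw": the finger opening in cm, from 0 to 8.54. A call has 1 to 12 rows; each row shifts and turns the pose as measured when the row begins; what a row does not reach is not made up. A row lasts 1/12 s, in which the tool goes at most 41.7 mm and 7.16 degrees, less where a joint would pass 70% of its speed; a pose out of reach is approached as far as the arm can. A call is refused whole if a number of a shift passes 4.17 or a number of a turn 0.125, either way. A call with a gripper value outside its range is refused whole. The fingers move at their own pace and stop on an object; "squeeze" is the grip in N (left out, the last holds). Time passes only in rows, so rows that do not move let the fingers close. It gives the time, the measured TCP pose, the force and the opening at its end, in the units of the state.
- env.observe(): the state, without advancing time (a new reading comes with each control period).
- env.get_image(name): name is "side" or "top" or "wrist"; returns the picture (400x640x3 uint8, red, green, blue); there is no depth.
- env.camera_info(name): a dict with "vertical_fov" (degrees; the focal length in pixels is half the picture's height over the tangent of half this angle, whatever the lens; pixels are square), "cx", "cy" (the principal point, pixels), "D" ([k1, k2, p1, p2, k3] as OpenCV has them; the pictures are not rectified), "eye" and "rotation" of the camera in the world. Camera axes: x right, y down, z forward; pixel columns grow to the right and rows downward; lengths in m; the calibration is good to about 2 mm. A picture is of the moment at which its call begins: read the wrist's pose just before it. camera_info takes no time and is no camera call; for the wrist camera it gives the pose at the moment of the call.
- env.close_job(): hands the job in, once; it reports no verdict.
The state is a dict: "time_s": time; "q": joint angles; "qvel": joint speeds; "joint_efforts": joint torques, N m; "position": TCP position; "tool_rot": TCP orientation; "ft_force": force on the tool from outside, world axes, zero at the start; "wrist_torque": the same for the moment, N m; "grip_width": finger opening in m.
Only numpy, scipy, OpenCV 4.12 (cv2) and the standard library are available. Lean on these libraries where they do the work, as an engineer would, in place of code of your own. Each camera call takes 0.05 s, during which the arm holds its last target.

TASK

Take the blue surface thermometer out of its grey stand and hold its copper foot on the ringed check spot of the heated bread shelf: square to the sloping plate, screen turned to the shelf's low front edge, the foot inside the ring and pressed lightly so that the sprung tip is about half-way in. Set it straight down: nothing but the foot may touch the hot shelf, and the foot only at the spot, never hard; leave everything else where it is. Finish while holding it there, still gripped and steady.

Things in the scene. Friction and masses are not known exactly. Their poses are not given: they have to be found in the camera images.
- warmer: slanted heated bread shelf, fixed: steel, 460 mm wide (y), 348 deep; its black plate slopes 15 degrees. Origin on the table under its middle; x points level from the low front edge (72 mm high, 30 mm wire stop rail, black control strip) to the rear edge (165 mm). 35 mm high wire dividers 75 mm either side of the middle make three lanes: one holds the check spot, the others a roll each
- mark (a point): centre of the check spot on the plate's surface, 119 mm over the table: a white ring, 32 mm inside, 42 mm outside, with a white dot in its middle, half-way up one of the three lanes. z points square out of the sloping plate, x up the slope to the rear (-x: down to the low front edge), y along the shelf
- probe_grip (a point): middle of the blue thermometer's handle, 36 mm (x) by 28 (y, flat sides), from 45 mm below to 52 above this point; the white-framed screen on top slopes down to +x (the side it faces), reaching 68 mm above and 25 to the side. z points up its axis, foot to screen. Below the handle a steel stem of 11 mm diameter, then the sprung tip. Stands upright, loose in the stand, turned any way; 0.15 kg
- probe_foot (a point): centre of the flat underside of the copper foot (16 mm diameter, 4 thick) at the end of the sprung tip, on the thermometer's axis; 100 mm below probe_grip when the tip is fully out. Axes parallel to probe_grip's
- tip (a joint): how far the sprung tip is pushed into the stem, m: 0 fully out, 0.012 against its stop, half-way 0.006. The spring takes 0.9 N to start and 0.3 N more per mm: 2.7 N half-way, 4.5 N at the stop
- probe: the whole thermometer: origin on its axis at the handle's lower end, axes as probe_grip
- stand: grey plastic stand, fixed, 85 by 75 mm, 70 tall, on a thin steel flange, origin under its centre; an upright hole of 27 mm diameter, 64 deep, in its top takes the stem (the handle rests on the stand's top, the foot hangs 55 mm below it). It is left or right of the shelf, the tub on the other side
- roll_a_center (a point): bread roll, 135 mm long, 64 mm thick, lying along the slope in a lane of the shelf; its middle. Leave it alone
- roll_b_center (a point): the other bread roll, same size, in another lane; its middle. Leave it alone
- tub_center (a point): white tub with green lid, 82 mm diameter, 125 mm tall; its middle. Leave it alone
- tongs_center (a point): steel serving tongs lying flat, 210 mm long, 22 mm high, beside the shelf, to the left; its middle. Leave it alone
- timer_center (a point): white kitchen timer, 70 by 70 by 22 mm, beside the shelf, to the right; its middle. Leave it alone
- brush_center (a point): pastry brush with a wooden handle, lying beside the shelf, to the right; its middle. Leave it alone
There are look-alikes about, which are no part of the job. Leave any green look-alike of the probe alone.

How it is judged:
By the outcome, as a careful person would: the job done as asked, in the order asked, and still so for the second after the job is handed in, while the arm keeps its last pose, push and grip.
It also fails if it takes over 43 s, if anything falls off the work surface, if the arm or the gripper's body presses on something with over 40 N, if the wrist force passes 120 N, or if a joint passes its speed limit or range.

## Working session

There is one attempt and no reset: what is moved stays moved. The work goes in short steps, Python scripts to look and compute and a tool call to move; the robot and the scene stay as the last step left them, time stands still between calls to the robot, and variables do not carry over. Pictures are saved under pics/ and viewed, and the job is handed in when it is done.

Besides the shell and the picture viewer there is one more tool, called after "Request:" by a JSON object that holds its "op" and its "data". play_rows: Moves the arm, as the interface text tells. Its arguments: {"type":"object","properties":{"travel":{"type":"array","items":{"type":"array","items":{"type":"number"}}},"rotation":{"type":"array","items":{"type":"array","items":{"type":"number"}}},"claw":{"type":"array","items":{"type":"number"}},"squeeze":{"type":"number"}},"required":["travel","rotation","claw"]}

```bash
ls; mkdir -p pics; python3 - <<'E'
from rig import env
import cv2
for n in ["side","top","wrist"]:
    i=env.camera_info(n); im=env.get_image(n)
    cv2.imwrite(f"pics/{n}0.png",im[:,:,::-1])
    print(n,i)
s=env.observe();print(s)
E
```

```text
pics
side {'vertical_fov': 52.47740300518128, 'cx': 327.32899788996735, 'cy': 200.30957238802955, 'D': array([-0.03392385,  0.        ,  0.        ,  0.        ,  0.        ]), 'eye': array([ 0.18876352, -0.69767741,  0.84044004]), 'rotation': array([[ 0.8697975 , -0.33228178,  0.36474804],
       [-0.49313654, -0.6099916 ,  0.62026334],
       [ 0.01639103, -0.71937408, -0.69442945]])}
top {'vertical_fov': 57.795124046028654, 'cx': 322.0366607372298, 'cy': 199.90874468549566, 'D': array([-0.05495745,  0.        ,  0.        ,  0.        ,  0.        ]), 'eye': array([ 0.48727632, -0.03857288,  1.33537841]), 'rotation': array([[-0.00878695, -0.99877851,  0.04862383],
       [-0.99993306,  0.00841024, -0.0079467 ],
       [ 0.00752805, -0.0486904 , -0.99878555]])}
wrist {'vertical_fov': 67.4213425888388, 'cx': 318.3206829860632, 'cy': 202.5813738203685, 'D': array([-0.05011236,  0.        ,  0.        ,  0.        ,  0.        ]), 'eye': array([0.12935665, 0.53970133, 0.37416087]), 'rotation': array([[ 0.35108945,  0.90233356,  0.25006069],
       [ 0.93634121, -0.33800836, -0.09494987],
       [-0.00115385,  0.26747803, -0.96356327]])}
{'time_s': 0.15, 'q': array([ 5.71062922e+01,  2.18329145e+01,  7.43713171e+01,  7.10213141e-05,
        8.38572967e+01, -1.23360185e+01]), 'qvel': array([ 0.04049664, -0.04845885, -0.13901554, -0.0180889 ,  0.01919696,
       -0.07036888]), 'joint_efforts': array([ 2.91802535e-03, -4.48622203e+01, -2.31343549e+01, -7.65516052e-05,
        3.83489009e-03, -8.26885321e-05]), 'position': array([0.19301896, 0.51479199, 0.23086656]), 'tool_rot': array([[-5.84234386e-04,  3.51150127e-01,  9.36318988e-01],
       [-9.01037022e-04,  9.36318583e-01, -3.51150538e-01],
       [-9.99999423e-01, -1.04881229e-03, -2.30630247e-04]]), 'ft_force': array([-0.37738786, -0.48903636,  0.03547238]), 'wrist_torque': array([-0.02475225,  0.07136896, -0.00576322]), 'grip_width': 0.08547432463485896}
```

View pics/top0.png

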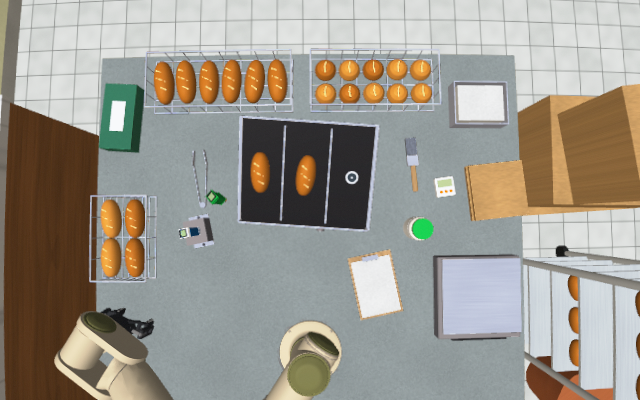

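View pics/side0.png

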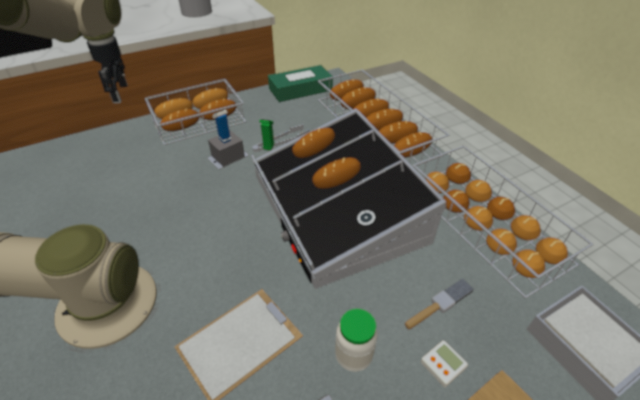

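View pics/wrist0.png

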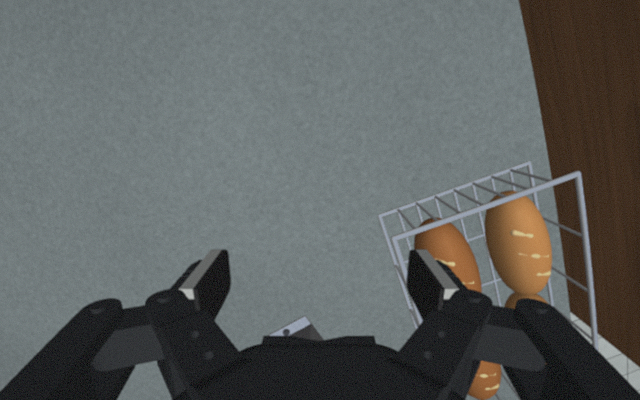

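```bash
python3 - <<'E'
import cv2,numpy as np
t=cv2.imread("pics/top0.png");s=cv2.imread("pics/side0.png")
a=cv2.resize(t[185:260,165:235],None,fx=8,fy=8,interpolation=cv2.INTER_CUBIC)
b=cv2.resize(s[100:180,195:285],None,fx=7,fy=7,interpolation=cv2.INTER_CUBIC)
c=cv2.resize(t[110:235,235:385],None,fx=5,fy=4.8,interpolation=cv2.INTER_CUBIC)
cv2.imwrite("pics/za.png",a);cv2.imwrite("pics/zb.png",b);cv2.imwrite("pics/zc.png",c)
E
```

```text
(no output)
```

View pics/za.png

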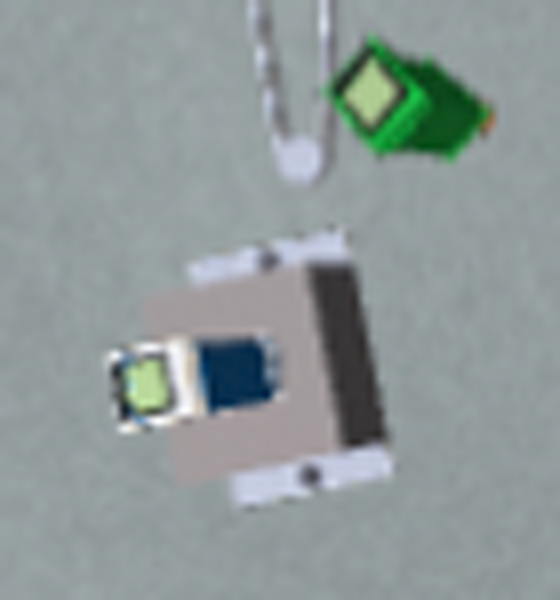

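View pics/zb.png

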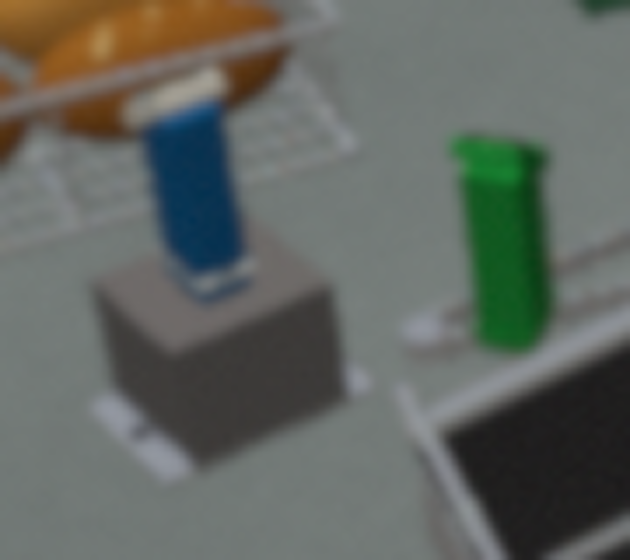

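View pics/zc.png

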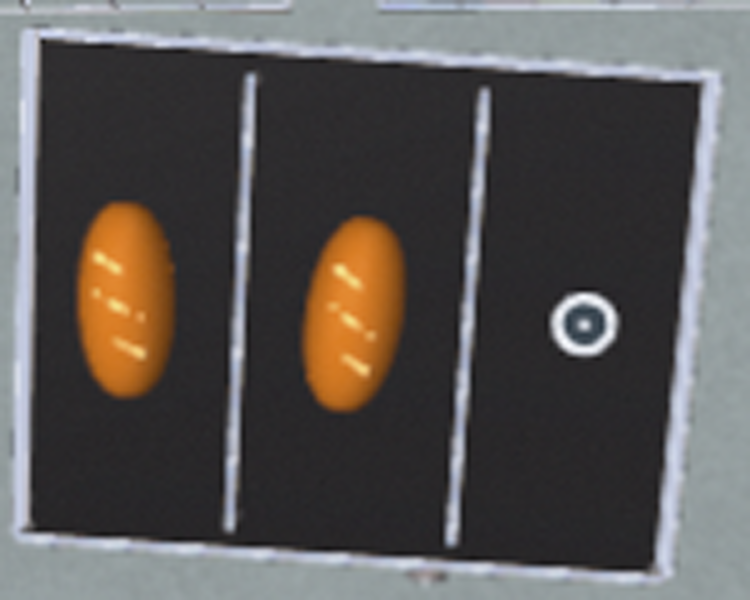

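```bash
cat > h.py <<'E'
import numpy as np,cv2
from scipy.spatial.transform import Rotation as Rot
from rig import env
def K(i):
    f=200/np.tan(np.radians(i['vertical_fov'])/2)
    return np.array([[f,0,i['cx']],[0,f,i['cy']],[0,0,1.]])
def ray(i,p):
    u=cv2.undistortPoints(np.array([[p]],float),K(i),i['D'])[0,0]
    return i['eye'],i['rotation']@np.array([u[0],u[1],1])
def atz(i,p,z):
    e,d=ray(i,p);return e+d*(z-e[2])/d[2]
def proj(i,P):
    P=np.atleast_2d(P);Rw=i['rotation'].T
    return cv2.projectPoints(P.astype(float),cv2.Rodrigues(Rw)[0],-Rw@i['eye'],K(i),i['D'])[0][:,0]
def tri(obs):
    A=np.zeros((3,3));b=np.zeros(3)
    for i,p in obs:
        e,d=ray(i,p);d=d/np.linalg.norm(d);M=np.eye(3)-np.outer(d,d);A+=M;b+=M@e
    return np.linalg.solve(A,b)
E
python3 - <<'E'
from h import *
T=env.camera_info("top");S=env.camera_info("side")
f=lambda x,y:(x/5+235-.4,y/4.8+110-.4)
print("mark top",atz(T,f(584,324),.119),"side",atz(S,(366,217),.119),"tri",tri([(T,f(584,324)),(S,(366,217))]))
# warmer pose fit: dividers; param cx,cy,yaw
for a,b in [((251,75),(230,528)),((485,90),(451,543))]:
    zs=[(.07+.03)]
    # assume height profile: top wire parallels plate
    from scipy.optimize import fsolve
    pa=atz(T,f(*a),.16+.035*.97);pb=atz(T,f(*b),.08+.035*.97);d=pa-pb;print("div",pa,pb,np.degrees(np.arctan2(d[1],d[0])),np.hypot(*d[:2]))
for a,b,z in [((30,535),(665,572),.10),((30,38),(712,78),.165)]:
    pa=atz(T,f(*a),z);pb=atz(T,f(*b),z);d=pa-pb;print("edge",pa,pb,np.degrees(np.arctan2(d[1],d[0]))-90,np.hypot(*d[:2]))
g=lambda x,y:(x/8+165-.4,y/8+185-.4)
for n,p,z in [("flangeTL",(190,275),.002),("flTR",(345,240),.002),("flBL",(235,500),.002),("flBR",(392,465),.002),("stTL",(143,297),.07),("stTR",(308,263),.07),("stBL",(178,487),.07),("stBR",(342,447),.07),
  ("frTL",(110,352),.165),("frTR",(190,338),.183),("frBL",(122,432),.165),("frBR",(207,412),.183),("screen",(149,384),.17),("hBR",(278,400),.07),("hTR",(268,342),.07)]:
    print(n,atz(T,g(*p),z).round(4))
E
```

```text
mark top [ 0.6227381  -0.14804357  0.119     ] side [ 0.62214726 -0.15030977  0.119     ] tri [ 0.62326752 -0.14841043  0.11665377]
div [0.78258469 0.06914336 0.19395   ] [0.48155206 0.09177669 0.11395   ] -4.299731034379779 0.30188228344607626
div [ 0.77129335 -0.08019397  0.19395   ] [ 0.46978009 -0.05691589  0.11395   ] -4.414715263977461 0.3024104992384731
edge [0.47758803 0.22979233 0.1       ] [ 0.44765606 -0.20280596  0.1       ] -3.958052807978447 0.4336325677444706
edge [0.81735183 0.21713167 0.165     ] [ 0.78609321 -0.23042543  0.165     ] -3.995206918373867 0.4486473645656743
flangeTL [0.4858 0.4452 0.002 ]
flTR [0.5015 0.373  0.002 ]
flBL [0.3823 0.4237 0.002 ]
flBR [0.398  0.3508 0.002 ]
stTL [0.4764 0.4413 0.07  ]
stTR [0.4908 0.3683 0.07  ]
stBL [0.3934 0.4253 0.07  ]
stBR [0.4105 0.353  0.07  ]
frTL [0.4551 0.4187 0.165 ]
frTR [0.461  0.3793 0.183 ]
frBL [0.4227 0.4136 0.165 ]
frBR [0.4315 0.3723 0.183 ]
screen [0.4422 0.4007 0.17  ]
hBR [0.4311 0.3813 0.07  ]
hTR [0.4564 0.3858 0.07  ]
```

Request:
{"op": "play_rows", "data": {"travel": [[2.1, -1.0, 0.3], [2.1, -1.0, 0.3], [2.1, -1.0, 0.3], [2.1, -1.0, 0.3], [2.1, -1.0, 0.3], [2.1, -1.0, 0.3], [2.1, -1.0, 0.3], [2.1, -1.0, 0.2], [2.1, -1.0, 0.2], [2.1, -1.0, 0.2], [2.1, -1.0, 0.2], [1.9, -0.8, 0.2]], "rotation": [[0, 0, -0.0865], [0, 0, -0.0865], [0, 0, -0.0865], [0, 0, -0.0865], [0, 0, -0.0865], [0, 0, -0.0865], [0, 0, -0.0865], [0, 0, -0.0865], [0, 0, -0.0865], [0, 0, -0.0865], [0, 0, -0.0865], [0, 0, -0.0865]], "claw": [8.54, 8.54, 8.54, 8.54, 8.54, 8.54, 8.54, 8.54, 8.54, 8.54, 8.54, 8.54]}}

```text
time_s: 1.15
position: [0.4488, 0.3905, 0.2598]
tool_rot: [[-0.01, 0.991, 0.133], [-0.0, 0.133, -0.991], [-1.0, -0.01, -0.001]]
ft_force: [-0.5, 0.3, 0.0]
grip_width: 0.0856
```

```bash
python3 - <<'E'
from h import *
s=env.observe();print(s['time_s'],s['position'],s['q'],s['tool_rot'],np.degrees(np.arctan2(s['tool_rot'][1,1],s['tool_rot'][0,1])),s['ft_force'])
i=env.camera_info("wrist");im=env.get_image("wrist");cv2.imwrite("pics/w1.png",im[:,:,::-1])
print(i['eye'],proj(i,[[.443,.397,.07],[.443,.397,.183]]))
import pickle;pickle.dump(i,open("w1.pkl","wb"))
E
```

```text
1.15 [0.44878936 0.39047394 0.25977974] [29.52089589 25.66224767 63.352695    0.25467194 91.47234527 21.90862054] [[-9.59014961e-03  9.91128765e-01  1.32558668e-01]
 [-3.24161714e-04  1.32561676e-01 -9.91174706e-01]
 [-9.99953961e-01 -9.54848416e-03 -9.50000301e-04]] 7.617996284065836 [-0.50407435  0.26651601  0.0071856 ]
[0.441118   0.45885224 0.40319523] [[315.76710134 176.1911708 ]
 [313.01097165 203.18865245]]
```

View pics/w1.png

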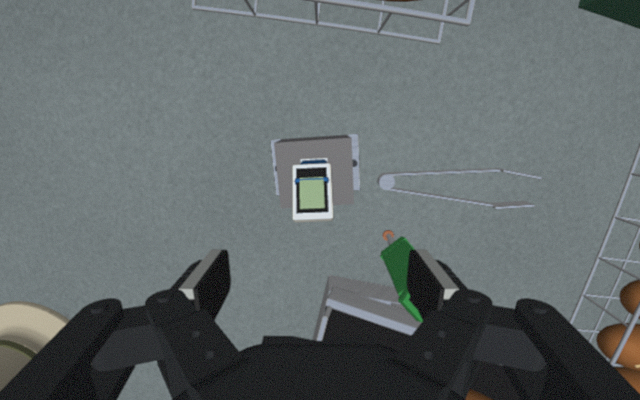

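```bash
python3 - <<'E'
import cv2
t=cv2.imread("pics/w1.png")
cv2.imwrite("pics/w1z.png",cv2.resize(t[125:230,260:370],None,fx=7,fy=5.7,interpolation=cv2.INTER_CUBIC))
E
```

```text
(no output)
```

View pics/w1z.png

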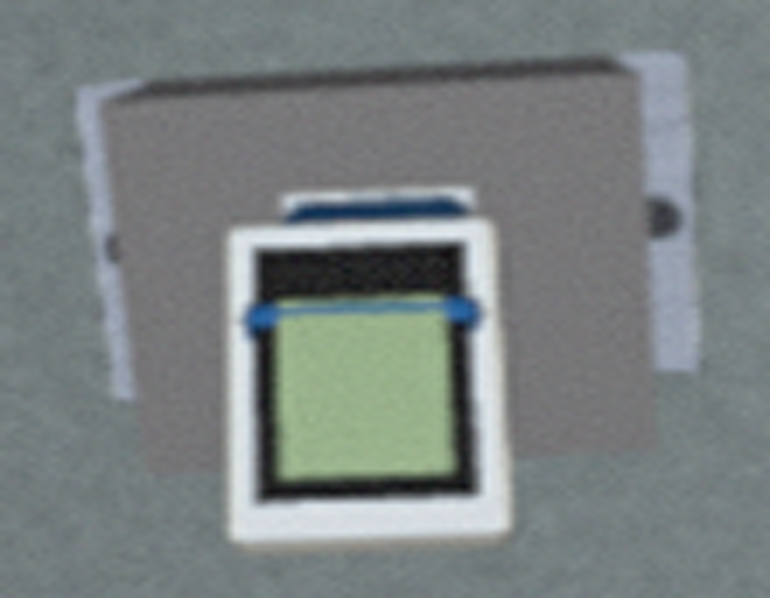

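```bash
python3 - <<'E'
from h import *
import pickle
W=pickle.load(open("w1.pkl","rb"));T=env.camera_info("top")
g=lambda p:(p[0]/8+165-.4,p[1]/8+185-.4)
w=lambda p:(p[0]/7+260-.4,p[1]/5.7+125-.4)
prs={"+y+x":((110,352),(497,222)),"+y-x":((122,432),(230,230)),"-y+x":((190,338),(512,533)),"-y-x":((207,412),(230,542))}
for k,(a,b) in prs.items():
    P=tri([(T,g(a)),(W,w(b))]);print(k,P.round(4),proj(T,P)-g(a),proj(W,P)-w(b))
for n,zz in [("lo",(.165,.168)),("hi",(.183,.183))]:
    pass
for zl,zh in [(.155,.183),(.160,.183),(.165,.183)]:
  q={k:atz(W,w(prs[k][1]),zl if k[0]=='+' else zh) for k in prs}
  lo=(q["+y+x"]+q["+y-x"])/2;hi=(q["-y+x"]+q["-y-x"])/2
  d=lo-hi;print(zl,"lo",lo.round(4),"hi",hi.round(4),np.degrees(np.arctan2(d[1],d[0])),np.hypot(*d[:2]),
   [np.degrees(np.arctan2(*(q[a]-q[b])[1::-1])) for a,b in (("+y+x","+y-x"),("-y+x","-y-x"))],[np.linalg.norm(q[a]-q[b]) for a,b in (("+y+x","+y-x"),("-y+x","-y-x"))])
# stand top in wrist
c=[(105,98),(640,72),(655,455),(145,470)]
P=[atz(W,w(x),.07) for x in c];print(np.round(P,4),np.mean(P,0))
for a,b in [(0,1),(3,2),(3,0),(2,1)]:
    d=P[b]-P[a];print(np.degrees(np.arctan2(d[1],d[0])),np.hypot(*d[:2]))
# collar edges at z .07..: (285,198)-(475,192)
a=atz(W,w((283,197)),.073);b=atz(W,w((475,190)),.073);print("collar",a,b,np.degrees(np.arctan2(*(b-a)[1::-1])))
E
```

```text
+y+x [0.4541 0.4244 0.1502] [[0.02456613 0.16628896]] [[ 0.65266256 -0.00346853]]
+y-x [0.4219 0.419  0.151 ] [[-0.00211593  0.02977831]] [[0.11401119 0.01849943]]
-y+x [0.4607 0.3835 0.1716] [[0.00193604 0.01213566]] [[ 0.04870521 -0.00032187]]
-y-x [0.4295 0.3771 0.1698] [[-0.01373868  0.41862809]] [[1.62608987 0.19946604]]
0.155 lo [0.4377 0.4223 0.155 ] hi [0.4443 0.3844 0.183 ] 99.86055187180145 0.03842591399813381 [np.float64(9.805448167839394), np.float64(10.192972146904)] [np.float64(0.031732226180048395), np.float64(0.031247663148083683)]
0.16 lo [0.4378 0.423  0.16  ] hi [0.4443 0.3844 0.183 ] 99.57637795069174 0.03914044375736704 [np.float64(9.805448167839483), np.float64(10.192972146904)] [np.float64(0.03109296677948046), np.float64(0.031247663148083683)]
0.165 lo [0.4378 0.4238 0.165 ] hi [0.4443 0.3844 0.183 ] 99.30239996995155 0.03985590180869835 [np.float64(9.805448167839453), np.float64(10.192972146904)] [np.float64(0.030453707378912565), np.float64(0.031247663148083683)]
[[0.3932 0.4289 0.07  ]
 [0.4755 0.4449 0.07  ]
 [0.4901 0.3701 0.07  ]
 [0.4069 0.3555 0.07  ]] [0.44143766 0.3998365  0.07      ]
10.999224509420786 0.08375165830472615
9.946774612295387 0.08444090755813233
100.57128267398197 0.07468037113473182
101.08733135482282 0.0762293620387388
collar [0.42332782 0.41408112 0.073     ] [0.45305714 0.41945404 0.073     ] 10.244376033763153
```

```bash
cat >> h.py <<'E'
def delta(pos,R):
    s=env.observe();r=Rot.from_matrix(R@s['tool_rot'].T).as_rotvec()
    print("t",s['time_s'],"dcm",((np.array(pos)-s['position'])*100).round(3),"rot",r.round(4),"F",s['ft_force'].round(2),"w",s['grip_width'].round(4))
def Rdown(a):
    a=np.radians(a);y=np.array([np.cos(a),np.sin(a),0]);x=np.array([0,0,-1.]);return np.c_[x,y,np.cross(x,y)]
E
python3 -c "
from h import *
delta([.442,.3985,.119],Rdown(10))"
```

```text
Traceback (most recent call last):
  File "h.py", line 22, in delta
    print("t",s['time_s'],"dcm",((np.array(pos)-s['position'])*100).round(3),"rot",r.round(4),"F",s['ft_force'].round(2),"w",s['grip_width'].round(4))
                                                                                                                             ^^^^^^^^^^^^^^^^^^^^^
AttributeError: 'float' object has no attribute 'round'
```

```bash
sed -i "s/s\['grip_width'\].round(4)/round(s['grip_width'],4)/" h.py
python3 -c "
from h import *
delta([.442,.3985,.119],Rdown(10))"
```

```text
t 1.2 dcm [ -0.995   0.949 -14.062] rot [ 0.001  -0.0081  0.0498] F [ 1.42 -3.61 -0.66] w 0.0853
```

Request:
{"op": "play_rows", "data": {"travel": [[-0.5, 0.5, -1.0], [-0.5, 0.4, -1.5], [0, 0, -2.0], [0, 0, -1.0], [0, 0, 0]], "rotation": [[0.0005, -0.004, 0.025], [0.0005, -0.004, 0.02], [0, 0, 0], [0, 0, 0], [0, 0, 0]], "claw": [8.54, 8.54, 8.54, 8.54, 8.54]}}

```text
time_s: 1.62
position: [0.4438, 0.3966, 0.2016]
tool_rot: [[0.0, 0.986, 0.167], [-0.0, 0.167, -0.986], [-1.0, 0.0, 0.0]]
ft_force: [0.4, -0.4, -0.9]
grip_width: 0.0854
```

```bash
python3 - <<'E'
from h import *
delta([.442,.3985,.119],Rdown(10))
im=env.get_image("wrist");cv2.imwrite("pics/w2.png",im[:,:,::-1])
im=env.get_image("side");cv2.imwrite("pics/s2.png",cv2.resize(im[60:200,150:330,::-1],None,fx=4,fy=4,interpolation=cv2.INTER_CUBIC))
E
```

```text
t 1.6167 dcm [-0.178  0.187 -8.256] rot [0.0001 0.0001 0.0068] F [ 0.36 -0.36 -0.9 ] w 0.0854
```

View pics/w2.png

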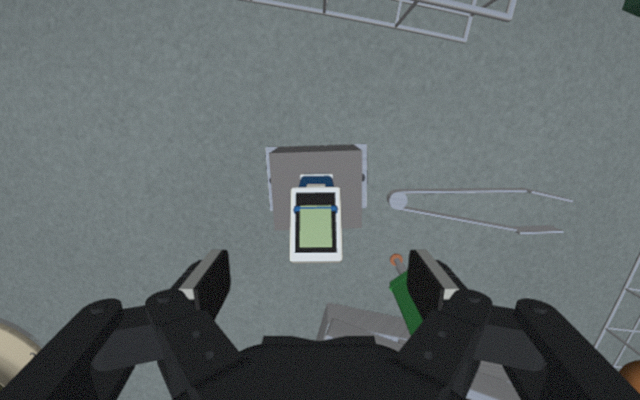

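View pics/s2.png

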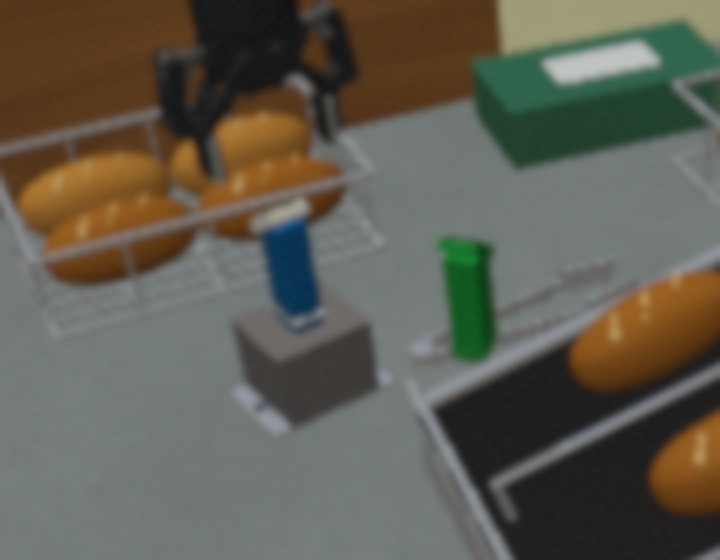

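```bash
python3 - <<'E'
from h import *
T=env.camera_info("top");S=env.camera_info("side")
g=lambda x,y:(x/8+165-.4,y/8+185-.4)
print(atz(T,g(488,120),.005),atz(T,g(370,90),.15),atz(T,g(370,90),.02), atz(S,(472/4+150,355/4+60),0),atz(S,(468/4+150,245/4+60),.15))
print(tri([(T,g(370,90)),(S,(468/4+150,245/4+60))]))
s=env.observe()
for sg in(-1,1):print(s['position']+sg*.057*s['tool_rot'][:,1], s['position']+sg*.057*s['tool_rot'][:,1]+.04*s['tool_rot'][:,2])
E
```

```text
[0.55617263 0.30603997 0.005     ] [0.56141727 0.31733241 0.15      ] [0.56954828 0.3563644  0.02      ] [5.77093574e-01 3.71536255e-01 1.11022302e-16] [0.56106684 0.31093228 0.15      ]
[0.56268151 0.31833795 0.14526271]
[0.38823348 0.38746222 0.20336307] [0.39490128 0.3480219  0.20332905]
[0.50063804 0.40646512 0.20368617] [0.50730585 0.36702479 0.20365215]
```

Request:
{"op": "play_rows", "data": {"travel": [[-0.18, 0.19, -1.5], [0, 0, -2.0], [0, 0, -2.0], [0, 0, -1.5], [0, 0, -0.7], [0, 0, 0]], "rotation": [[0, 0, 0.007], [0, 0, 0], [0, 0, 0], [0, 0, 0], [0, 0, 0], [0, 0, 0]], "claw": [8.54, 8.54, 8.54, 8.54, 8.54, 8.54]}}

```text
time_s: 2.22
position: [0.4451, 0.4008, 0.1309]
tool_rot: [[0.014, 0.984, 0.175], [0.008, 0.175, -0.985], [-1.0, 0.015, -0.006]]
ft_force: [-1.2, -0.8, 0.0]
grip_width: 0.0856
```

```bash
python3 - <<'E'
from h import *
delta([.442,.3985,.119],Rdown(10))
im=env.get_image("wrist");cv2.imwrite("pics/w3.png",im[:,:,::-1])
E
```

```text
t 2.2167 dcm [-0.308 -0.231 -1.188] rot [-0.0081  0.0141 -0.0014] F [-1.21 -0.81  0.02] w 0.0856
```

View pics/w3.png

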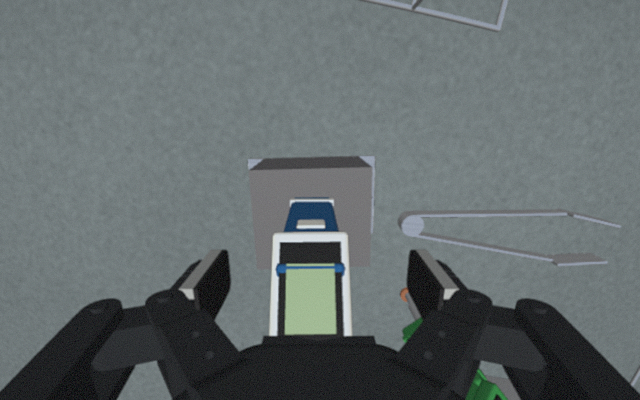

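Request:
{"op": "play_rows", "data": {"travel": [[-0.3, -0.2, -0.6], [0, 0, -0.5], [0, 0, 0]], "rotation": [[-0.008, 0.014, 0], [0, 0, 0], [0, 0, 0]], "claw": [8.54, 8.54, 8.54]}}

```text
time_s: 2.52
position: [0.4433, 0.3996, 0.123]
tool_rot: [[0.004, 0.985, 0.175], [0.003, 0.175, -0.985], [-1.0, 0.005, -0.002]]
ft_force: [0.1, 0.4, -0.2]
grip_width: 0.0853
```

```bash
python3 - <<'E'
from h import *
delta([.442,.3985,.119],Rdown(10))
im=env.get_image("wrist");cv2.imwrite("pics/w4.png",im[:,:,::-1])
im=env.get_image("side");cv2.imwrite("pics/s4.png",cv2.resize(im[60:200,150:330,::-1],None,fx=4,fy=4,interpolation=cv2.INTER_CUBIC))
E
```

```text
t 2.5167 dcm [-0.131 -0.109 -0.405] rot [-0.0026  0.0043 -0.0016] F [ 0.09  0.42 -0.16] w 0.0853
```

View pics/w4.png

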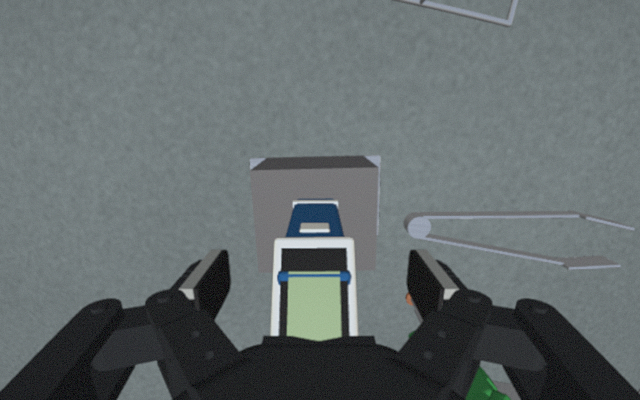

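View pics/s4.png

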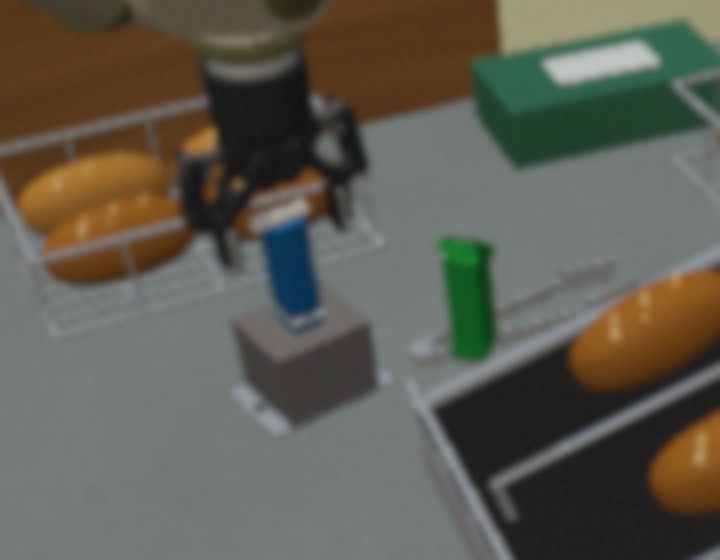

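Request:
{"op": "play_rows", "data": {"travel": [[-0.13, -0.1, -0.3], [0, 0, 0], [0, 0, 0], [0, 0, 0], [0, 0, 0], [0, 0, 0], [0, 0, 0], [0, 0, 0]], "rotation": [[-0.003, 0.004, 0], [0, 0, 0], [0, 0, 0], [0, 0, 0], [0, 0, 0], [0, 0, 0], [0, 0, 0], [0, 0, 0]], "claw": [8.54, 7, 5, 4, 3, 2, 1.5, 1.5], "squeeze": 45}}

```text
time_s: 3.28
position: [0.4424, 0.3988, 0.1215]
tool_rot: [[0.002, 0.985, 0.175], [0.001, 0.175, -0.985], [-1.0, 0.002, -0.0]]
ft_force: [0.1, 0.0, -0.3]
grip_width: 0.0275
```

```bash
python3 - <<'E'
from h import *
delta([.442,.3985,.119],Rdown(10))
im=env.get_image("wrist");cv2.imwrite("pics/w5.png",im[:,:,::-1])
E
```

```text
t 3.2833 dcm [-0.04  -0.034 -0.253] rot [-0.0008  0.0023 -0.0017] F [ 0.09  0.   -0.3 ] w 0.0275
```

View pics/w5.png

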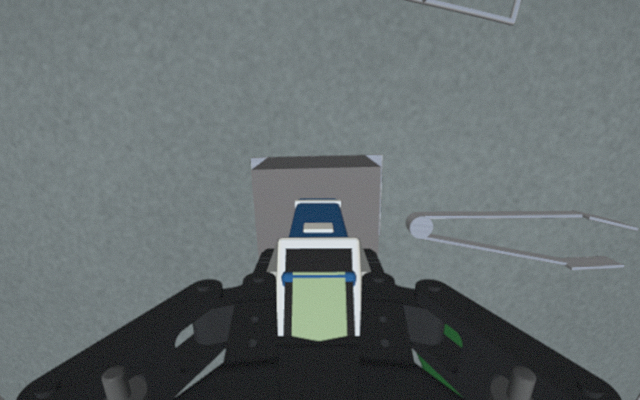

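Request:
{"op": "play_rows", "data": {"travel": [[0, 0, 0.8], [0, 0, 1.5], [0, 0, 2], [0, 0, 2.5], [0, 0, 3], [0, 0, 3], [0, 0, 3], [0, 0, 3], [0, 0, 2], [0, 0, 1], [0, 0, 0]], "rotation": [[0, 0, 0], [0, 0, 0], [0, 0, 0], [0, 0, 0], [0, 0, 0], [0, 0, 0], [0, 0, 0], [0, 0, 0], [0, 0, 0], [0, 0, 0], [0, 0, 0]], "claw": [1.5, 1.5, 1.5, 1.5, 1.5, 1.5, 1.5, 1.5, 1.5, 1.5, 1.5]}}

```text
time_s: 4.25
position: [0.4378, 0.3961, 0.3531]
tool_rot: [[-0.002, 0.985, 0.175], [-0.002, 0.175, -0.985], [-1.0, -0.003, 0.001]]
ft_force: [0.0, -0.5, -1.4]
grip_width: 0.0274
```

```bash
cat >> h.py <<'E'
psi=np.radians(-4.2);u=np.array([np.cos(psi),np.sin(psi),0]);v=np.array([-u[1],u[0],0]);c,sn=np.cos(np.radians(15)),np.sin(np.radians(15))
n=-sn*u+c*np.array([0,0,1]);sl=c*u+sn*np.array([0,0,1])
RF=np.c_[-n,v,sl]
mark=np.array([.6225,-.149,.119])
E
python3 - <<'E'
from h import *
delta(mark+.1465*n,RF);print(mark+.1465*n,env.observe()['position'],env.observe()['q'].round(1))
r=Rot.from_matrix(RF@env.observe()['tool_rot'].T).as_rotvec();print(np.linalg.norm(r))
im=env.get_image("wrist");cv2.imwrite("pics/w6.png",im[:,:,::-1])
im=env.get_image("side");cv2.imwrite("pics/s6.png",cv2.resize(im[0:200,100:330,::-1],None,fx=3,fy=3,interpolation=cv2.INTER_CUBIC))
E
```

```text
t 4.25 dcm [ 14.693 -54.236  -9.26 ] rot [-0.1857 -0.2099  1.3137] F [ 0.05 -0.48 -1.36] w 0.0274
[ 0.58468484 -0.14622303  0.26050813] [0.43775659 0.39613376 0.35311276] [ 30.7  23.5  52.1  -0.  104.6  20.6]
1.3432488228758641
```

View pics/w6.png

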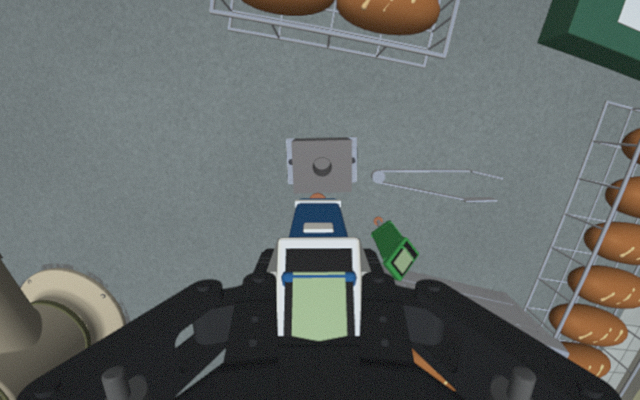

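View pics/s6.png

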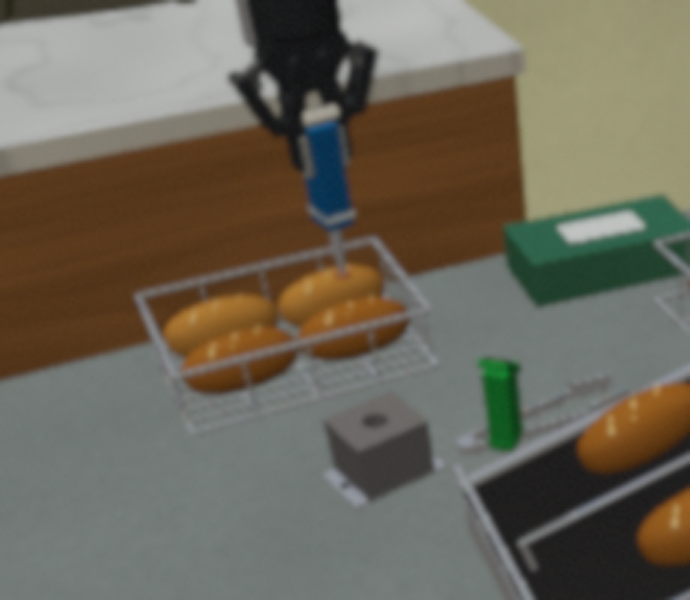

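Request:
{"op": "play_rows", "data": {"travel": [[0.4, -1.2, 0], [0.6, -2.2, 0], [0.8, -3.2, 0], [0.8, -3.2, 0], [0.8, -3.2, 0], [0.8, -3.2, 0], [0.8, -3.2, 0], [0.8, -3.2, 0], [0.8, -3.2, 0], [0.8, -3.2, 0], [0.8, -3.2, 0], [0.8, -3.2, 0]], "rotation": [[-0.0103, -0.0117, 0.073], [-0.0103, -0.0117, 0.073], [-0.0103, -0.0117, 0.073], [-0.0103, -0.0117, 0.073], [-0.0103, -0.0117, 0.073], [-0.0103, -0.0117, 0.073], [-0.0103, -0.0117, 0.073], [-0.0103, -0.0117, 0.073], [-0.0103, -0.0117, 0.073], [-0.0103, -0.0117, 0.073], [-0.0103, -0.0117, 0.073], [-0.0103, -0.0117, 0.073]], "claw": [1.5, 1.5, 1.5, 1.5, 1.5, 1.5, 1.5, 1.5, 1.5, 1.5, 1.5, 1.5]}}

```text
time_s: 5.35
position: [0.5217, 0.0306, 0.3298]
tool_rot: [[0.153, 0.448, 0.881], [-0.077, 0.894, -0.441], [-0.985, -0.0, 0.171]]
ft_force: [0.9, 0.8, -1.2]
grip_width: 0.0278
```

```bash
python3 - <<'E'
from h import *
delta(mark+.1465*n,RF);s=env.observe();print(s['position'],s['q'].round(1));print(s['position']+.1065*s['tool_rot'][:,0])
E
```

```text
t 5.35 dcm [  6.298 -17.681  -6.934] rot [-0.0238 -0.0874  0.391 ] F [ 0.94  0.75 -1.24] w 0.0278
[0.52170756 0.03058535 0.3298485 ] [ -8.1  12.   72.9  -3.1  85.7 -71.5]
[0.53796744 0.02240274 0.22491561]
```

Request:
{"op": "play_rows", "data": {"travel": [[0.9, -2.8, 0.2], [0.9, -2.8, 0.2], [0.9, -2.8, 0.2], [0.9, -2.8, 0.1], [0.9, -2.8, 0], [0.9, -2.0, 0], [0.5, -1.2, 0], [0, 0, 0]], "rotation": [[-0.0034, -0.0125, 0.056], [-0.0034, -0.0125, 0.056], [-0.0034, -0.0125, 0.056], [-0.0034, -0.0125, 0.056], [-0.0034, -0.0125, 0.056], [-0.0034, -0.0125, 0.056], [-0.0034, -0.0125, 0.056], [0, 0, 0]], "claw": [1.5, 1.5, 1.5, 1.5, 1.5, 1.5, 1.5, 1.5]}}

```text
time_s: 6.02
position: [0.5777, -0.1557, 0.3222]
tool_rot: [[0.239, 0.056, 0.969], [-0.013, 0.998, -0.055], [-0.971, 0.001, 0.239]]
ft_force: [-0.6, 1.5, -2.2]
grip_width: 0.0273
```

```bash
python3 - <<'E'
from h import *
delta(mark+.1465*n,RF);s=env.observe();print(s['position'],s['q'].round(1));print(s['position']+.1065*s['tool_rot'][:,0])
for c_ in ["top","side","wrist"]:
    im=env.get_image(c_)[:,:,::-1]
    if c_=="top": im=cv2.resize(im[110:260,235:435],None,fx=4,fy=4,interpolation=cv2.INTER_CUBIC)
    if c_=="side": im=cv2.resize(im[80:280,230:470],None,fx=3,fy=3,interpolation=cv2.INTER_CUBIC)
    cv2.imwrite(f"pics/{c_}7.png",im)
E
```

```text
t 6.0167 dcm [ 0.697  0.953 -6.173] rot [-0.0019 -0.0199 -0.017 ] F [-0.58  1.5  -2.23] w 0.0273
[ 0.5777112 -0.155749   0.3222402] [ -29.1   18.    66.4    6.1   83.1 -115.9]
[ 0.60317258 -0.15712096  0.21883765]
```

View pics/top7.png

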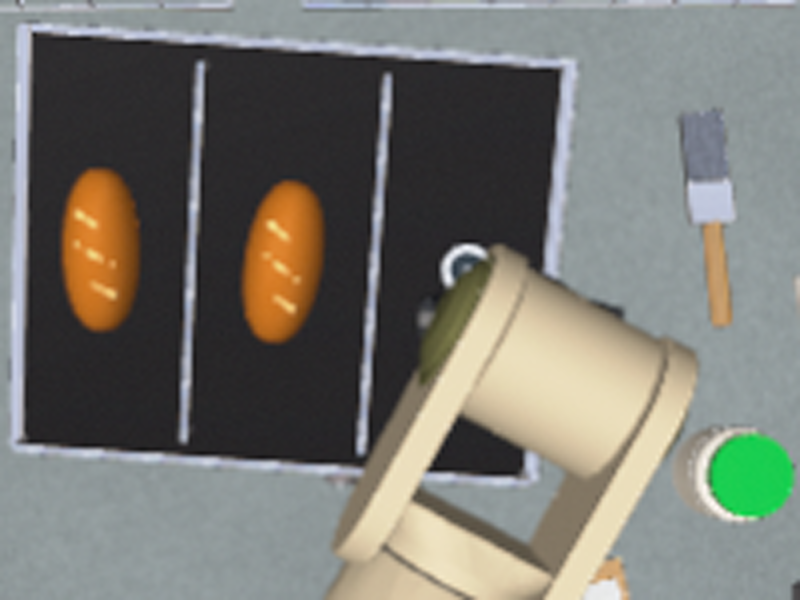

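View pics/side7.png

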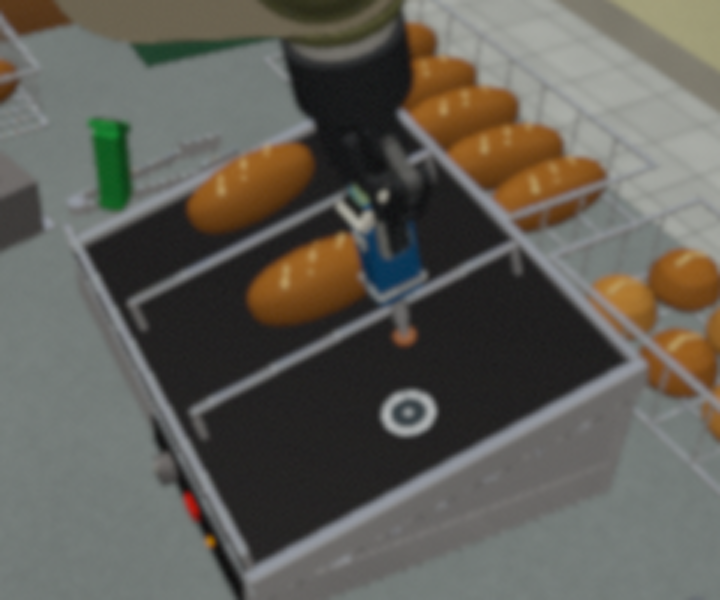

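View pics/wrist7.png

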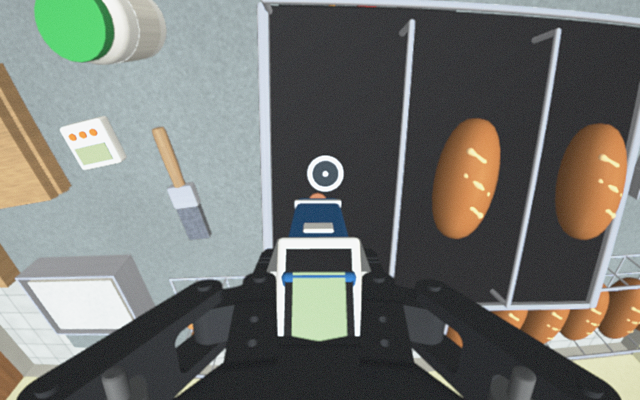

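```bash
python3 - <<'E'
from h import *
s=env.observe();i=env.camera_info("wrist")
im=cv2.imread("pics/wrist7.png")
cv2.imwrite("pics/w7z.png",cv2.resize(im[145:255,265:375],None,fx=5.4,fy=5.4,interpolation=cv2.INTER_CUBIC))
g=cv2.cvtColor(im,cv2.COLOR_BGR2GRAY)[150:195,300:350]
# ring white outer ellipse & dot
_,b=cv2.threshold(g,150,255,0);cs,_=cv2.findContours(b,cv2.RETR_EXTERNAL,cv2.CHAIN_APPROX_NONE)
for c_ in cs:
    if len(c_)>40: e=cv2.fitEllipse(c_);p=np.array(e[0])+[300,150];print(e,p,"mark",atz(i,p,.119))
print("nom mark px",proj(i,mark),"foot px",proj(i,s['position']+.1065*s['tool_rot'][:,0]))
# shelf lines, divider tops
from itertools import count
for a,b in [((411,25),(393,300)),((556,35),(511,300))]:
  # intersect rays with plane offset 35mm above plate
  pts=[]
  for p in (a,b):
    e,d=ray(i,p);pt=e+d*(((mark+.035*n-e)@n)/(d@n));pts.append(pt)
  d=pts[1]-pts[0];print("div",pts,np.degrees(np.arctan2(d[1],d[0])))
pts=[]
for p in ((264,12),(270,245)):
    e,d=ray(i,p);pts.append(e+d*(((mark-e)@n)/(d@n)))
d=pts[1]-pts[0];print(pts,np.degrees(np.arctan2(d[1],d[0])))
E
```

```text
((24.949085235595703, 23.05084800720215), (35.54933166503906, 36.0199089050293), 66.1535415649414) [324.94908524 173.05084801] mark [ 0.62198244 -0.14600272  0.119     ]
nom mark px [[322.45321547 173.58217504]] foot px [[317.14222257 200.89543187]]
div [array([ 0.4719202 , -0.05488293,  0.11314832]), array([ 0.76180072, -0.07131061,  0.19093536])] -3.2435131876599983
div [array([0.48452456, 0.09454076, 0.11358427]), array([0.77348271, 0.07685235, 0.19114956])] -3.502957800807255
[array([ 0.45049292, -0.20215237,  0.07407768]), array([ 0.70643048, -0.22005772,  0.14282316])] -4.001882613737627
```

View pics/w7z.png

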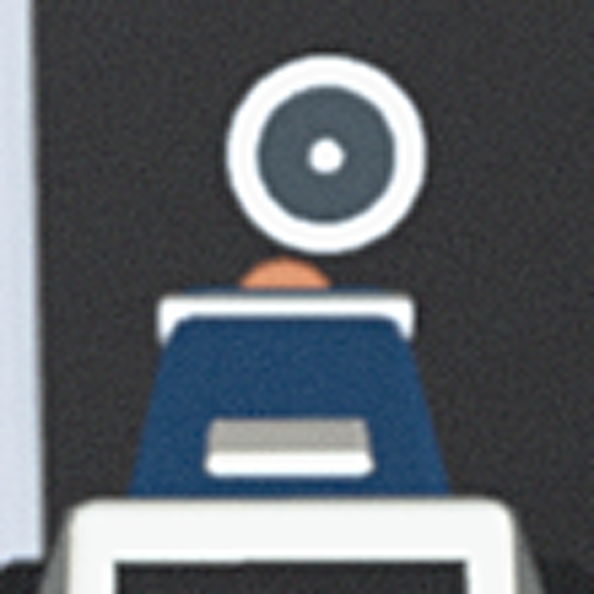

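```bash
sed -i 's/radians(-4.2)/radians(-4.0)/; s/^mark=.*/mark=np.array([.6223,-.1475,.119])/' h.py; python3 -c "
from h import *
delta(mark+.1465*n,RF);delta(mark+.166*n,RF)"
```

```text
t 6.1667 dcm [ 0.703  0.775 -6.314] rot [-0.0021 -0.0191 -0.0128] F [-0.54 -0.06 -0.75] w 0.0274
t 6.1667 dcm [ 0.2   0.81 -4.43] rot [-0.0021 -0.0191 -0.0128] F [-0.54 -0.06 -0.75] w 0.0274
```

Request:
{"op": "play_rows", "data": {"travel": [[0.1, 0.4, -0.8], [0.1, 0.4, -1.0], [0.1, 0, -1.2], [0.1, 0, -1.0], [0, 0, -0.4], [0, 0, 0]], "rotation": [[-0.001, -0.01, -0.007], [-0.001, -0.009, -0.006], [0, 0, 0], [0, 0, 0], [0, 0, 0], [0, 0, 0]], "claw": [1.5, 1.5, 1.5, 1.5, 1.5, 1.5]}}

```text
time_s: 6.67
position: [0.5799, -0.1358, 0.2787]
tool_rot: [[0.258, 0.069, 0.964], [-0.016, 0.998, -0.067], [-0.966, 0.002, 0.259]]
ft_force: [-0.6, -0.3, -2.2]
grip_width: 0.0277
```

```bash
python3 -c "
from h import *
delta(mark+.1265*n,RF);s=env.observe();d=s['position']+.1065*s['tool_rot'][:,0]-mark;print('foot rel mark (up slope, y, normal) mm',(d@np.c_[sl,v,n]*1000).round(1))"
```

```text
t 6.6667 dcm [ 0.977 -0.938 -3.752] rot [-0.0015 -0.0001 -0.0011] F [-0.58 -0.32 -2.23] w 0.0277
foot rel mark (up slope, y, normal) mm [-0.4  8.9 58.9]
```

Request:
{"op": "play_rows", "data": {"travel": [[0.0, -0.5, 0], [0, 0, 0], [0, 0, 0], [0, 0, 0]], "rotation": [[-0.001, 0, 0], [0, 0, 0], [0, 0, 0], [0, 0, 0]], "claw": [1.5, 1.5, 1.5, 1.5]}}

```text
time_s: 7.0
position: [0.58, -0.1399, 0.2808]
tool_rot: [[0.26, 0.068, 0.963], [-0.018, 0.998, -0.065], [-0.965, -0.0, 0.261]]
ft_force: [-0.2, 0.3, -1.3]
grip_width: 0.0275
```

```bash
cat >> h.py <<'E'
def rel(L=.1065):
    s=env.observe();d=s['position']+L*s['tool_rot'][:,0]-mark;print('foot rel mark (up slope, y, normal) mm',(d@np.c_[sl,v,n]*1000).round(2),"Fn",round(s['ft_force']@n,2),s['qvel'].round(2))
E
python3 -c "
from h import *
delta(mark+.1265*n,RF);rel()"
```

```text
t 7.0 dcm [ 0.961 -0.532 -3.96 ] rot [ 0.0006  0.0019 -0.0021] F [-0.24  0.29 -1.32] w 0.0275
foot rel mark (up slope, y, normal) mm [ 0.84  4.65 60.83] Fn -1.21 [ 0.01 -0.44 -0.56  0.02  0.34  0.24]
```

Request:
{"op": "play_rows", "data": {"travel": [[0.12, -0.3, -0.45], [0.25, -0.2, -0.9], [0.25, -0.02, -0.9], [0.25, -0.02, -0.9], [0.12, 0, -0.45], [0, 0, 0], [0, 0, 0]], "rotation": [[0, 0.001, -0.001], [0, 0, 0], [0, 0, 0], [0, 0, 0], [0, 0, 0], [0, 0, 0], [0, 0, 0]], "claw": [1.5, 1.5, 1.5, 1.5, 1.5, 1.5, 1.5]}}

```text
time_s: 7.58
position: [0.5908, -0.1462, 0.2401]
tool_rot: [[0.258, 0.07, 0.964], [-0.018, 0.998, -0.067], [-0.966, -0.0, 0.259]]
ft_force: [0.3, -0.1, -1.7]
grip_width: 0.0274
```

```bash
python3 - <<'E'
from h import *
delta(mark+.1265*n,RF);rel()
i=env.camera_info("wrist")
for c_ in ["side","wrist"]:
    im=env.get_image(c_)[:,:,::-1]
    if c_=="wrist":
        W=im.copy();cv2.imwrite("pics/wrist8.png",im);im=cv2.resize(im[125:255,255:385],None,fx=4.6,fy=4.6,interpolation=cv2.INTER_CUBIC)
    else: cv2.imwrite("pics/side8.png",im);im=cv2.resize(im[170:250,330:410],None,fx=7,fy=7,interpolation=cv2.INTER_CUBIC)
    cv2.imwrite(f"pics/{c_}8z.png",im)
s=env.observe();print("mark px",proj(i,mark),proj(env.camera_info("side"),mark),"foot px",proj(i,s['position']+.1065*s['tool_rot'][:,0]),proj(env.camera_info("side"),s['position']+.1065*s['tool_rot'][:,0]))
E
```

```text
t 7.5833 dcm [-0.114  0.103  0.105] rot [ 0.0001 -0.0002  0.    ] F [ 0.29 -0.1  -1.72] w 0.0274
foot rel mark (up slope, y, normal) mm [ 0.88 -0.96 18.68] Fn -1.74 [ 0.11  0.78  0.71  0.11 -0.48  0.01]
mark px [[318.27890674 194.64108112]] [[365.42307421 216.25470706]] foot px [[317.11754234 201.34190165]] [[364.88035982 211.63447604]]
```

View pics/wrist8z.png

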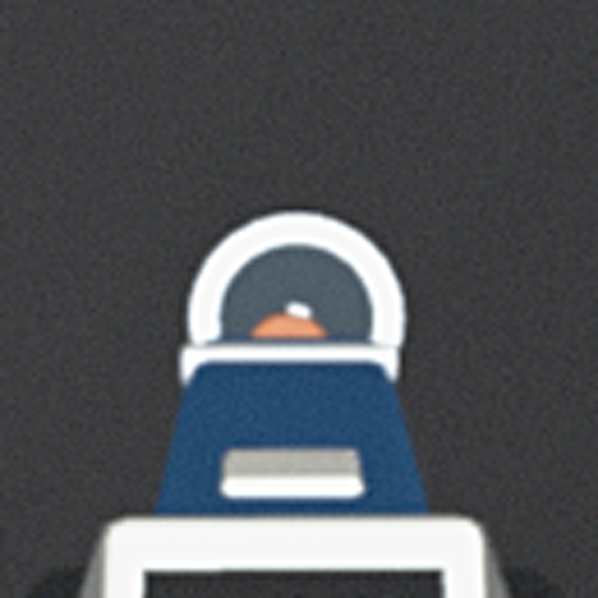

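View pics/side8z.png

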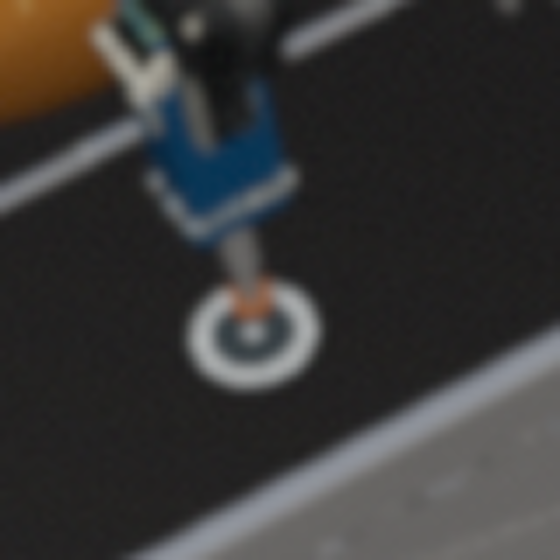

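Request:
{"op": "play_rows", "data": {"travel": [[0.05, 0.1, -0.4], [0.1, 0.05, -0.6], [0, 0, -0.25], [0, 0, 0], [0, 0, 0]], "rotation": [[0, 0, 0], [0, 0, 0], [0, 0, 0], [0, 0, 0], [0, 0, 0]], "claw": [1.5, 1.5, 1.5, 1.5, 1.5]}}

```text
time_s: 8.1
position: [0.5926, -0.1445, 0.228]
tool_rot: [[0.261, 0.07, 0.963], [-0.019, 0.998, -0.067], [-0.965, -0.001, 0.261]]
ft_force: [0.0, -0.2, -0.8]
grip_width: 0.0278
```

```bash
python3 - <<'E'
from h import *
delta(mark+.1115*n,RF);rel()
i=env.camera_info("wrist")
for c_ in ["side","wrist"]:
    im=env.get_image(c_)[:,:,::-1]
    if c_=="wrist":
        W=im.copy();cv2.imwrite("pics/wrist9.png",im);im=cv2.resize(im[125:255,255:385],None,fx=4.6,fy=4.6,interpolation=cv2.INTER_CUBIC)
    else: cv2.imwrite("pics/side9.png",im);im=cv2.resize(im[170:250,330:410],None,fx=7,fy=7,interpolation=cv2.INTER_CUBIC)
    cv2.imwrite(f"pics/{c_}9z.png",im)
s=env.observe();print("mark px",proj(i,mark),proj(env.camera_info("side"),mark),"foot px",proj(i,s['position']+.1065*s['tool_rot'][:,0]),proj(env.camera_info("side"),s['position']+.1065*s['tool_rot'][:,0]))
E
```

```text
t 8.1 dcm [ 0.086 -0.096 -0.133] rot [ 0.0014  0.0025 -0.0002] F [ 0.05 -0.15 -0.82] w 0.0278
foot rel mark (up slope, y, normal) mm [-0.28  0.77  6.53] Fn -0.81 [ 0.11  0.15  0.33  0.09 -0.26 -0.16]
mark px [[316.35702358 199.18821759]] [[365.42307421 216.25470706]] foot px [[317.07021308 201.055516  ]] [[364.84255106 214.48926579]]
```

View pics/wrist9z.png

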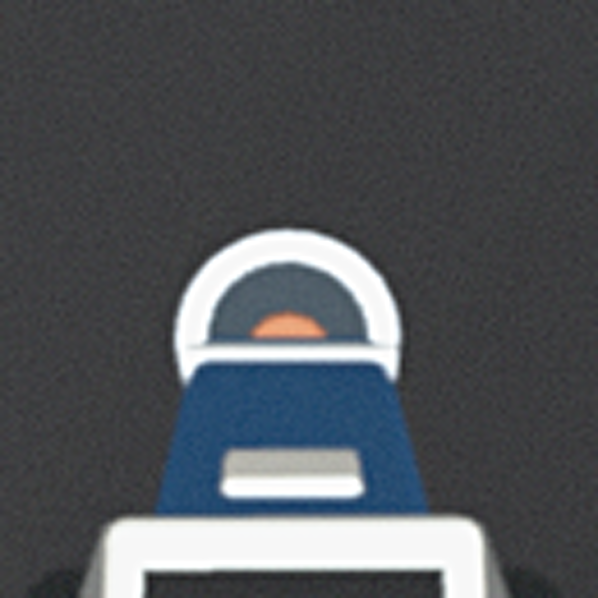

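View pics/side9z.png

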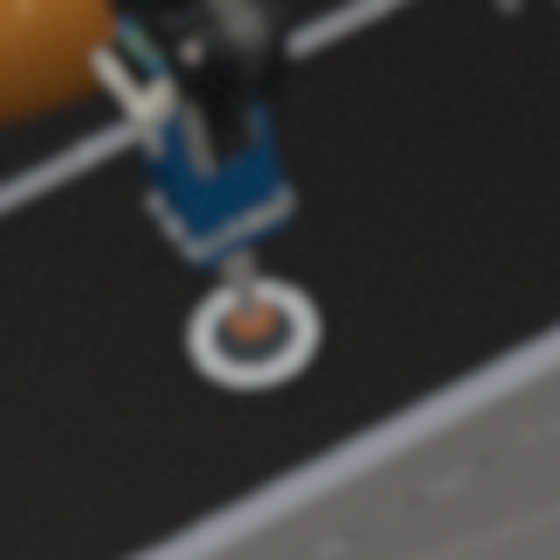

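Request:
{"op": "play_rows", "data": {"travel": [[0.05, 0, -0.19], [0.05, 0, -0.19], [0, 0, 0], [0, 0, 0], [0, 0, 0]], "rotation": [[0.001, 0.002, 0], [0, 0, 0], [0, 0, 0], [0, 0, 0], [0, 0, 0]], "claw": [1.5, 1.5, 1.5, 1.5, 1.5]}}

```text
time_s: 8.62
position: [0.594, -0.1448, 0.2245]
tool_rot: [[0.26, 0.07, 0.963], [-0.019, 0.998, -0.067], [-0.966, -0.001, 0.26]]
ft_force: [0.4, 0.5, -1.6]
grip_width: 0.0276
```

```bash
python3 -c "
from h import *
delta(mark+.1005*n,RF);rel();
for k in range(3): env.get_image('wrist');rel()"
```

```text
t 8.6167 dcm [ 0.237 -0.091 -0.844] rot [ 0.0009  0.0014 -0.0001] F [ 0.35  0.51 -1.65] w 0.0276
foot rel mark (up slope, y, normal) mm [-0.01  0.66  2.78] Fn -1.67 [-0.02  0.02 -0.01  0.04  0.01 -0.03]
foot rel mark (up slope, y, normal) mm [0.01 0.67 2.83] Fn -1.56 [-0.08 -0.09  0.    0.06  0.02 -0.07]
foot rel mark (up slope, y, normal) mm [0.04 0.64 2.88] Fn -1.75 [-0.01 -0.04  0.02 -0.05 -0.02 -0.04]
foot rel mark (up slope, y, normal) mm [0.05 0.64 2.88] Fn -1.33 [ 0.06 -0.02  0.09 -0.05 -0.08  0.09]
```

Request:
{"op": "play_rows", "data": {"travel": [[0.04, 0, -0.15], [0.04, 0, -0.15], [0, 0, 0], [0, 0, 0], [0, 0, 0]], "rotation": [[0.001, 0.001, 0], [0, 0, 0], [0, 0, 0], [0, 0, 0], [0, 0, 0]], "claw": [1.5, 1.5, 1.5, 1.5, 1.5]}}

```text
time_s: 9.18
position: [0.595, -0.1448, 0.2216]
tool_rot: [[0.259, 0.07, 0.963], [-0.018, 0.998, -0.067], [-0.966, -0.0, 0.26]]
ft_force: [0.1, -0.7, -1.0]
grip_width: 0.0275
```

```bash
python3 -c "
from h import *
delta(mark+.1005*n,RF);rel();
for k in range(3): env.get_image('wrist');rel()"
```

```text
t 9.1833 dcm [ 0.137 -0.086 -0.555] rot [ 0.0002  0.0011 -0.    ] F [ 0.09 -0.69 -0.98] w 0.0275
foot rel mark (up slope, y, normal) mm [ 0.17  0.75 -0.27] Fn -0.98 [ 0.   -0.06 -0.11 -0.01  0.15  0.05]
foot rel mark (up slope, y, normal) mm [ 0.16  0.73 -0.24] Fn -0.97 [-0.13 -0.14  0.02  0.    0.04  0.02]
foot rel mark (up slope, y, normal) mm [ 0.16  0.75 -0.25] Fn -0.47 [-0.06  0.04  0.01 -0.    0.02  0.04]
foot rel mark (up slope, y, normal) mm [ 0.13  0.77 -0.29] Fn -2.12 [ 0.01  0.04 -0.09 -0.01  0.   -0.12]
```

Request:
{"op": "play_rows", "data": {"travel": [[0.04, 0, -0.14], [0.04, 0, -0.14], [0, 0, 0], [0, 0, 0], [0, 0, 0]], "rotation": [[0, 0.001, 0], [0, 0, 0], [0, 0, 0], [0, 0, 0], [0, 0, 0]], "claw": [1.5, 1.5, 1.5, 1.5, 1.5]}}

```text
time_s: 9.75
position: [0.5958, -0.1449, 0.219]
tool_rot: [[0.259, 0.07, 0.963], [-0.019, 0.998, -0.067], [-0.966, -0.001, 0.259]]
ft_force: [-0.6, -0.0, 0.0]
grip_width: 0.0277
```

```bash
python3 -c "
from h import *
delta(mark+.1005*n,RF);rel();
for k in range(8): 
  im=env.get_image('wrist');rel()
cv2.imwrite('pics/w10.png',im[:,:,::-1])
im=env.get_image('side')[:,:,::-1];cv2.imwrite('pics/side10.png',im);cv2.imwrite('pics/s10z.png',cv2.resize(im[150:250,310:410],None,fx=6,fy=6,interpolation=cv2.INTER_CUBIC))"
```

```text
t 9.75 dcm [ 0.053 -0.079 -0.292] rot [ 0.0006  0.0004 -0.    ] F [-0.62 -0.02  0.01] w 0.0277
foot rel mark (up slope, y, normal) mm [ 0.23  0.7  -3.02] Fn 0.17 [-0.11 -0.11 -0.11 -0.02  0.14  0.01]
foot rel mark (up slope, y, normal) mm [ 0.2   0.72 -3.02] Fn 1.56 [-0.11 -0.05 -0.    0.06 -0.05  0.04]
foot rel mark (up slope, y, normal) mm [ 0.21  0.69 -3.  ] Fn 0.56 [-0.03 -0.04 -0.01  0.07 -0.03  0.05]
foot rel mark (up slope, y, normal) mm [ 0.22  0.72 -3.  ] Fn 0.69 [ 0.06  0.   -0.06  0.02 -0.05 -0.  ]
foot rel mark (up slope, y, normal) mm [ 0.22  0.74 -2.99] Fn 0.76 [ 0.03  0.07  0.03  0.08  0.01 -0.11]
foot rel mark (up slope, y, normal) mm [ 0.22  0.71 -3.01] Fn 0.65 [-0.02  0.04 -0.02  0.07  0.02 -0.03]
foot rel mark (up slope, y, normal) mm [ 0.23  0.7  -3.  ] Fn -0.29 [-0.01 -0.    0.19  0.05 -0.05  0.03]
foot rel mark (up slope, y, normal) mm [ 0.24  0.73 -3.  ] Fn 0.54 [ 0.06  0.06  0.05 -0.01  0.08  0.01]
foot rel mark (up slope, y, normal) mm [ 0.23  0.73 -3.02] Fn 0.84 [ 0.03 -0.05 -0.02  0.02 -0.1  -0.01]
```

View pics/s10z.png

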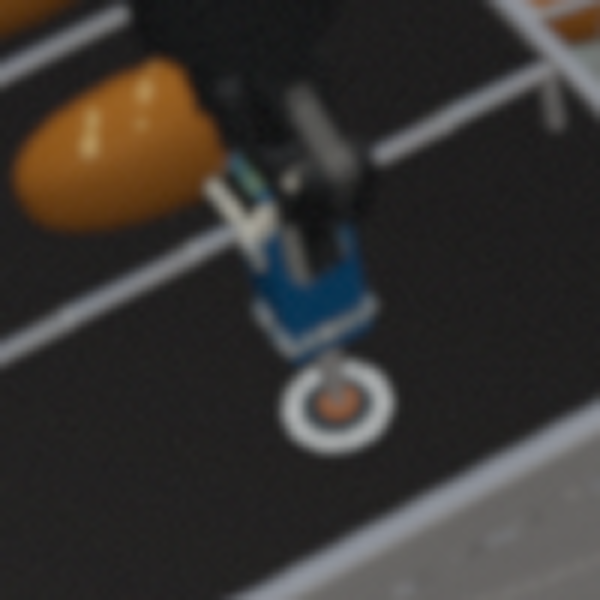

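View pics/w10.png

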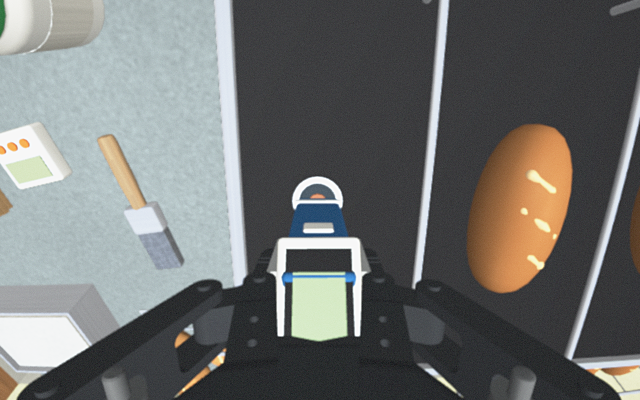

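Request:
{"op": "play_rows", "data": {"travel": [[0.03, 0, -0.13], [0.04, 0, -0.13], [0, 0, 0], [0, 0, 0], [0, 0, 0]], "rotation": [[0.001, 0.0005, 0], [0, 0, 0], [0, 0, 0], [0, 0, 0], [0, 0, 0]], "claw": [1.5, 1.5, 1.5, 1.5, 1.5]}}

```text
time_s: 10.62
position: [0.5966, -0.145, 0.2163]
tool_rot: [[0.258, 0.07, 0.964], [-0.018, 0.998, -0.067], [-0.966, 0.0, 0.259]]
ft_force: [-1.4, 0.4, 2.1]
grip_width: 0.0276
```

```bash
python3 -c "
from h import *
delta(mark+.1005*n,RF);rel();F=[]
for k in range(20): 
  im=env.get_image('wrist');F.append(env.observe()['ft_force'])
F=np.array(F);print('Fn',(F@n).mean(),(F@n).std()/20**.5,F.mean(0));rel()
cv2.imwrite('pics/w11.png',im[:,:,::-1])
cv2.imwrite('pics/w11z.png',cv2.resize(im[150:290,250:390,::-1],None,fx=4.2,fy=4.2,interpolation=cv2.INTER_CUBIC))
im=env.get_image('side')[:,:,::-1];cv2.imwrite('pics/side11.png',im);cv2.imwrite('pics/s11z.png',cv2.resize(im[150:250,310:410],None,fx=6,fy=6,interpolation=cv2.INTER_CUBIC))"
```

```text
t 10.6167 dcm [-0.023 -0.066 -0.025] rot [-0.0001  0.      0.    ] F [-1.42  0.41  2.06] w 0.0276
foot rel mark (up slope, y, normal) mm [ 0.24  0.69 -5.81] Fn 2.36 [-0.01 -0.06 -0.07  0.08  0.08  0.01]
Fn 1.397250548150414 0.11430361301991174 [-1.39178498  0.0316996   1.07392848]
foot rel mark (up slope, y, normal) mm [ 0.22  0.67 -5.83] Fn 1.12 [ 0.05 -0.02  0.07  0.   -0.06 -0.01]
```

View pics/s11z.png

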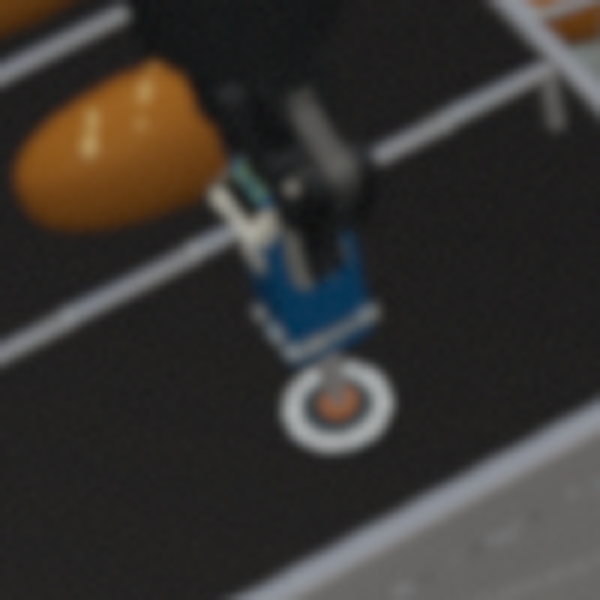

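View pics/w11z.png

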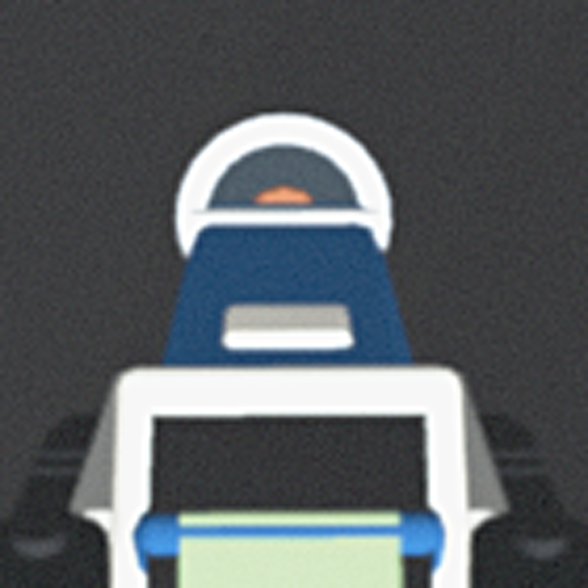

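```bash
python3 -c "
from h import *
a=cv2.imread('pics/w6.png',0)[225:345,270:370];b=cv2.imread('pics/w11.png',0)
r=cv2.matchTemplate(b,a,cv2.TM_CCOEFF_NORMED);print(cv2.minMaxLoc(r)[1::2])
print(env.observe()['time_s']);rel();print(env.close_job())"
```

```text
(0.9508394002914429, (270, 225))
11.6667
foot rel mark (up slope, y, normal) mm [ 0.23  0.7  -5.84] Fn 1.97 [-0.09 -0.08  0.03  0.04 -0.    0.03]
the job is handed in; nothing more can be done
None
```

I took the blue thermometer out of its stand and set it straight down onto the check spot. I handed the job in at about 11.7 s with the arm still gripping it. No verdict was reported.

- **Position:** the foot is within about 1 mm of my estimate of the spot's centre. The pictures show it inside the ring.
- **Orientation:** the tool is square to the plate as I estimated it, to about 0.05° (not checked for tilt inside the grip). The screen faces the low front edge. My estimates of the shelf's heading ranged from −3.2° to −4.4°, and I used −4.0°.
- **Tip depth:** geometry gives 5.8 mm. The averaged force gives about 6.5 mm (2.85 N), so the two disagree by 0.7 mm around the half-way 6 mm. Single force readings are noisy, by about 0.5 N.
- **Grip:** comparing the wrist pictures from just after the lift and at the end showed no slip.
- **Rest of the scene:** I saw no sign of touching anything else. I compared no before-and-after pictures of the other objects.

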